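# Chase the thread of the label-stand foot with a tap

## Robot

A 6-joint arm with a two-finger parallel gripper is mounted at the origin on the work surface. World frame = base frame: x ahead of the robot, y to its left, z up, the work surface at z = 0. Lengths are in m, angles in rad, forces in N, time in s.
With the tool pointing down it reaches from about 0.275 to 0.975 m from the base axis. Payload 8.4 kg.
Tool frame: the origin (TCP) lies on the centre line of the jaws, within the pads' length; the fingertips stand 22 mm ahead of it and the grasp point (between the pads) lies 3 mm ahead of it (arm.nose_length is the distance from the TCP to the fingertips, in m); z points along the fingers, y is the line along which they close (so a half turn about z gives the same grasp; the last joint's range is limited). The gripper opens to 92 mm and grips with 3 to 60 N. Pads are 20 mm wide; open, the fingers measure 128 mm over their backs; the gripper's body (75 mm by 189 mm) begins 69 mm behind the grasp point.
Start: joints at [1.158, 0.353, 1.633, -0, 1.155, -0.002], TCP at [0.25, 0.573, 0.237] pointing down, gripper open.
Joint ranges: [-2.63, 2.63], [-0.92, 2.1], [0.06, 2.66], [-1.3, 4.44], [0, 2.69], [-3.02, 3.02]. Speed limits (rad/s): [2.22, 2.22, 2.79, 3.14, 3.14, 3.14].

## Interface

Orientations are given as a rotation vector (axis times angle).
In Python, from rig import arm gives the robot as it stands. The module is installed in compiled form; this text tells all that it offers.
- The arm moves only by the shell command python3 -m jog 'ROWS'. ROWS is text: rows parted by semicolons, each of 5 numbers parted by spaces: the shift along the tool's x, y, z each as a share of 15 cm, from -1 to 1, then the turn about the tool's z as a share of 6 degrees, from -1 to 1, then the gripper's target within -1 to 1 (fully open at 1, half-way at 0, shut at -1). In form: dx dy dz turn fingers; .... A call has exactly 5 rows; each row shifts and turns the commanded pose from where the row before left it, along the tool's axes as they then stand; what a row does not reach is not made up. A row lasts 1/12 s, in which the tool goes at most 41.7 mm and 7.16 degrees, less where a joint would pass 70% of its speed; a pose out of reach is approached as far as the arm can. A call with a number of a shift or a turn outside -1 to 1 is refused whole. A call with a gripper value outside its range is refused whole. The fingers move at their own pace and stop on an object; the grip force is fixed at half the most. Time passes only in rows, so rows that do not move let the fingers close, or fill a call up. It gives the time, the measured TCP pose, the force, the opening and the grip force at its end, in the units of the state.
- arm.observe(): the state, without advancing time (a new reading comes with each control period).
- arm.get_image(name): name is "scene" or "top" or "wrist"; returns the picture (400x640x3 uint8, red, green, blue); there is no depth.
- arm.get_calibration(name): a dict with "fx", "fy", "cx", "cy" (pixels), "world_from_camera" (4x4, takes a point from camera to world coordinates); the wrist camera has in their place "T_tool_cam" (4x4, takes a point from camera to tool coordinates, whose origin is the TCP and whose axes are the flange's). Camera axes: x right, y up, looking along -z (the intrinsics and any distortion apply to the point x, -y, -z); pixel columns grow to the right and rows downward; lengths in m; the calibration is good to about 2 mm. A picture is of the moment at which its call begins: read the wrist's pose just before it. get_calibration takes no time and is no camera call.
- arm.finish_job(): hands the job in; it is judged then, once.
The state is a dict: "time": time; "qpos": joint angles; "joint_velocities": joint speeds; "joint_efforts": joint torques, N m; "ee_pos": TCP position; "orientation": TCP orientation; "force": force on the tool from outside, world axes, zero at the start; "moment": the same for the moment, N m; "finger_gap": finger opening in m; "grip_force": force on a finger pad.
Only numpy, scipy, OpenCV 4.12 (cv2) and the standard library are available. Lean on these libraries where they do the work, as an engineer would, in place of code of your own. Each camera call takes 0.05 s, during which the arm holds its last target. There are 200 camera calls.

## Task

Clean out the thread in the black pole foot: take the tap wrench from the blue rack, lay it down flat on the red mat and let go, take it again and put it over the square of the tap that stands in the foot. Then turn the tap with it clockwise half a turn in, stop, a quarter back, stop, half a turn in again, stop, a quarter back, stop, and on in until the brass collar is home on the boss (five sixths of a turn from where it started), and let go with the wrench left lying on the tap. Do not shift the box stacks, label roll, tin, tape or sticker box standing about.

Things in the scene. Friction and masses are not known exactly. Their poses are not given: they have to be found in the camera images.
- wrench: Loose steel bar tap wrench, 0.36 kg: hub 46 x 46 mm, 18 mm thick, with an 18 x 18 mm square hole through the thickness, and a 12 mm round bar to either side (176 mm overall). Origin at the hub's centre. Own x = hole's axis, y = along the bar, z = across the hub (hole sides along y and z). Starts on edge in the rack, z up, hub centre 31 mm above the table. Either face may go on the tap.
- rack: Fixed blue rack left or right of the mat (the foot is on the other side), base 50 x 170 x 8 mm with two 16 mm wide, 36 mm high slots 60 mm either side of its middle, which hold the wrench's bar; lift the wrench 35 mm straight up to clear them. Origin under its centre, own y along the bar, z up.
- mat: Fixed red mat, 300 (own x) x 200 mm (own y), 3 mm thick, on which to lay the wrench flat. Origin at the centre of its underside; x points away from the robot, z up. Its middle is free; a tape roll stands on its far part. A wrench let go leaning 25 degrees or more with its lower hub edge on the mat falls flat.
- foot: Fixed black steel pole foot, plate 130 x 130 x 10 mm with an upright boss of 44 mm diameter whose top is 50 mm above the table. Origin under its centre, on the tap's axis.
- tap_top (a point): On the tap's axis, at the top of its drive square (85 mm above the table at the start). Square 16 x 16 mm, 24 mm high; above it a round nose, 6 mm high, 15.6 tapering to 8 mm diameter; below it a brass collar, 34 mm diameter, on which the wrench rests (hub centre then 15 mm below this point). x and y lie square to the square's sides and turn with the tap; z up. It goes down 3 mm a turn.
- tap (a joint): Turn of the tap, rad: 0 at the start, grows clockwise seen from above; 5.24 (300 degrees) = home, where the collar meets the boss and it stops. Stays where left; resists with 0.15 to 0.3 N m. The wrench has about 8 degrees of play each way on the square, up to 12 under load, so after a reversal the tap follows up to 20 degrees late.
- clams_a: Stack of clear plastic clamshell boxes, 85 x 115 x 110 mm, loose, behind the foot; origin under its centre. Leave alone.
- clams_b: Stack of clear plastic clamshell boxes, 85 x 115 x 90 mm, loose, behind the rack; origin under its centre. Leave alone.
- label_roll: Roll of mint green labels standing on its end, 80 mm diameter, 45 mm high, loose, before the rack; origin under its centre. Leave alone.
- paste_tin: Yellow tin with steel lid, 54 mm diameter, 38 mm high, loose, before the foot; origin under its centre. Leave alone.
- tape: Amber roll of tape lying flat on the mat's far part, 68 mm diameter, 24 mm high, loose; origin under its centre. Leave alone.
- sticker_box: Small cardboard box with a mint band, 60 x 90 x 50 mm, loose, behind the mat; origin under its centre. Leave alone.

How it is judged:
On the way, in this order (a step that is already met when the one before it is completed fails the run):
1. wrench lying flat on the red mat, let go (angle between the x axis of wrench and the z axis of mat, either way round below 0.1 rad and z of wrench in the frame of mat below 0.018 m and x of wrench in the frame of mat between -0.16 and 0.16 m and y of wrench in the frame of mat between -0.11 and 0.11 m and contact force between the fingers and wrench below 0.1 N), for 0.2 s.
2. wrench down over the tap's square (hub within 5 mm of the axis, flat within 0.1 rad, hub centre at least 8 mm below the square's top) (horizontal distance between wrench and tap_top below 0.005 m and angle between the x axis of wrench and the z axis of tap_top, either way round below 0.1 rad and z of wrench in the frame of tap_top below -0.008 m), for 0.1 s.
3. wrench on the square (hub centre below its top), tap at rest after half a turn in (2.6 to 3.7 rad) (horizontal distance between wrench and tap_top below 0.005 m and angle between the x axis of wrench and the z axis of tap_top, either way round below 0.1 rad and z of wrench in the frame of tap_top below 0 m and value of joint tap between 2.6 and 3.7 rad and velocity of joint tap between -0.5 and 0.5 rad/s), for 0.06 s.
4. wrench on the square (hub centre below its top), tap at rest a quarter back (1.0 to 2.15 rad) (horizontal distance between wrench and tap_top below 0.005 m and angle between the x axis of wrench and the z axis of tap_top, either way round below 0.1 rad and z of wrench in the frame of tap_top below 0 m and value of joint tap between 1 and 2.15 rad and velocity of joint tap between -0.5 and 0.5 rad/s), for 0.06 s.
5. wrench on the square (hub centre below its top), tap at rest after another half turn in (4.1 to 5.05 rad) (horizontal distance between wrench and tap_top below 0.005 m and angle between the x axis of wrench and the z axis of tap_top, either way round below 0.1 rad and z of wrench in the frame of tap_top below 0 m and value of joint tap between 4.1 and 5.05 rad and velocity of joint tap between -0.5 and 0.5 rad/s), for 0.06 s.
6. wrench on the square (hub centre below its top), tap at rest a quarter back (2.55 to 3.75 rad) (horizontal distance between wrench and tap_top below 0.005 m and angle between the x axis of wrench and the z axis of tap_top, either way round below 0.1 rad and z of wrench in the frame of tap_top below 0 m and value of joint tap between 2.55 and 3.75 rad and velocity of joint tap between -0.5 and 0.5 rad/s), for 0.06 s.
At the end, for the whole second after the job is handed in: The tap is home (past 4.9 of 5.24 rad) with the wrench left at rest on its square: hub within 5 mm of the tap's axis, flat within 0.1 rad, hub centre at least 8 mm below the square's top (all of step 2 and value of joint tap above 4.9 rad and linear speed of wrench below 0.02 m/s and angular speed of wrench below 0.2 rad/s); the robot touches nothing.
It fails at once if a bystander (box stack, label roll, tin, tape, sticker box) shifted by more than 30 mm (distance of any of clams_a, clams_b, label_roll, paste_tin, tape, sticker_box from where it was at the start of the episode above 0.03 m).
It also fails if it takes over 72 s, if anything falls off the work surface, if the arm or the gripper's body presses on something with over 40 N, if the wrist force passes 120 N, or if a joint passes its speed limit or range.

## Working session

There is one attempt and no reset: what is moved stays moved. The work goes in short steps, Python scripts to look and compute and a shell command to move; the robot and the scene stay as the last step left them, time stands still between calls to the robot, and variables do not carry over. Pictures are saved under pics/ and viewed, at most 10 in all, crops included, and the job is handed in when it is done.

```bash
mkdir -p pics; python3 - <<'E'
from rig import arm
import cv2,numpy as np
o=arm.observe();print({k:np.round(v,3).tolist() for k,v in o.items()})
a=arm.get_image("top");b=arm.get_image("scene")
np.save('top0.npy',a);np.save('scene0.npy',b)
cv2.imwrite('pics/a.png',a[...,::-1]);cv2.imwrite('pics/b.png',b[...,::-1])
for n in("top","scene","wrist"):print(n,arm.get_calibration(n))
E
```

```text
{'time': 0.0, 'qpos': [1.158, 0.354, 1.634, -0.0, 1.155, -0.002], 'joint_velocities': [0.0, 0.0, -0.001, 0.0, 0.002, 0.0], 'joint_efforts': [0.001, -59.385, -33.422, 0.07, 0.024, -0.0], 'ee_pos': [0.249, 0.573, 0.236], 'orientation': [-0.641, -3.075, 0.002], 'force': [-0.091, 0.531, 0.078], 'moment': [-0.017, -0.001, -0.064], 'grip_force': 0.0, 'finger_gap': 0.092}
top {'fx': 381.83349875182233, 'fy': 381.83349875182233, 'cx': 325.658439341799, 'cy': 201.0872087085472, 'world_from_camera': array([[-0.00538944,  0.99754975, -0.06975274,  0.47619238],
       [-0.99997465, -0.00505167,  0.00501779, -0.01026104],
       [ 0.00465312,  0.06977802,  0.99755169,  1.00628202],
       [ 0.        ,  0.        ,  0.        ,  1.        ]])}
scene {'fx': 481.84322971391566, 'fy': 481.84322971391566, 'cx': 320.1405651682282, 'cy': 206.3602638833625, 'world_from_camera': array([[ 0.74391723, -0.54419477,  0.38786493,  1.05436912],
       [ 0.66808498,  0.61934742, -0.41239692, -0.53679872],
       [-0.0157989 ,  0.56591592,  0.82431157,  1.17623142],
       [ 0.        ,  0.        ,  0.        ,  1.        ]])}
wrist {'fx': 311.6364803254809, 'fy': 311.6364803254809, 'cx': 320.43026985511545, 'cy': 200.4775389343431, 'T_tool_cam': array([[ 8.75605468e-05,  9.67538242e-01,  2.52724638e-01,
         6.89458730e-02],
       [ 9.99999957e-01, -1.55592094e-04,  2.49207035e-04,
         1.35683455e-03],
       [ 2.80439292e-04,  2.52724605e-01, -9.67538214e-01,
        -1.47786205e-01],
       [ 0.00000000e+00,  0.00000000e+00,  0.00000000e+00,
         1.00000000e+00]])}
```

View pics/a.png

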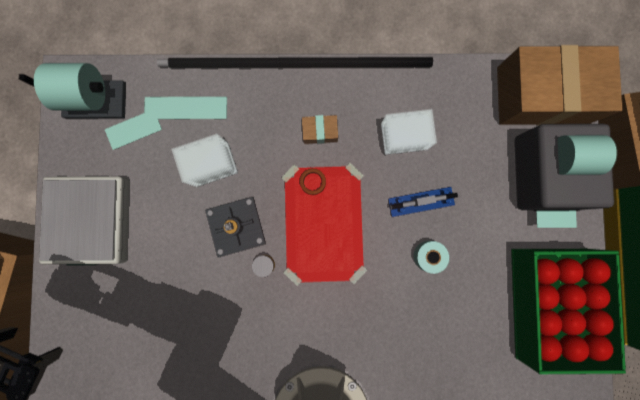

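View pics/b.png

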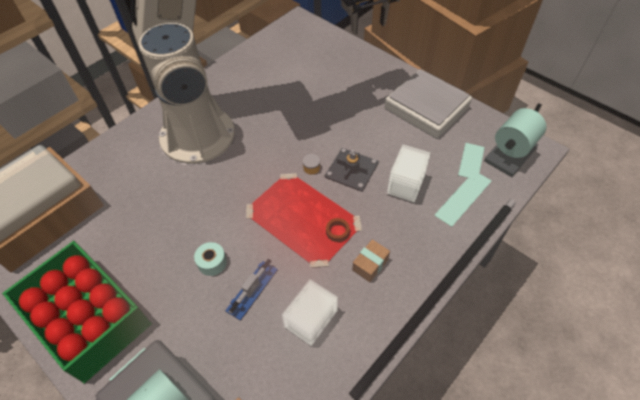

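The top view shows the red mat around (325,224), the blue rack holding the wrench at (422,202), and the foot with the tap at (232,226). The other items stand clear of these: label roll (433,257), tin (263,265), tape (313,181), box stacks (204,160) and (408,132), sticker box (320,128).

```bash
cat > h.py <<'E'
import numpy as np,cv2
from rig import arm
from scipy.spatial.transform import Rotation as R
def ray(cal,u,v,pose=None):
    T=cal["world_from_camera"] if "world_from_camera" in cal else pose@cal["T_tool_cam"]
    d=T[:3,:3]@np.array([(u-cal["cx"])/cal["fx"],-(v-cal["cy"])/cal["fy"],-1]); return T[:3,3],d
def onz(cal,u,v,z,pose=None):
    p,d=ray(cal,u,v,pose); return p+d*(z-p[2])/d[2]
def pose(o):
    T=np.eye(4);T[:3,:3]=R.from_rotvec(o["orientation"]).as_matrix();T[:3,3]=o["ee_pos"];return T
def pix(cal,p,ps=None):
    T=cal["world_from_camera"] if "world_from_camera" in cal else ps@cal["T_tool_cam"]
    q=np.linalg.inv(T)@np.append(p,1); return cal["cx"]-cal["fx"]*q[0]/q[2],cal["cy"]+cal["fy"]*q[1]/q[2]
def wrist(name):
    o=arm.observe();im=arm.get_image("wrist");np.save(name+'.npy',im);np.save(name+'_p.npy',pose(o));cv2.imwrite(f'pics/{name}.png',im[...,::-1])
    print('t',round(o["time"],2),'tcp',np.round(o["ee_pos"],4),'q',np.round(o["qpos"],3),'yaw_x',np.degrees(np.arctan2(*pose(o)[[1,0],0])).round(2),'F',np.round(o["force"],1))
    return im,pose(o)
def big(m):
    c,_=cv2.findContours(m.astype(np.uint8),cv2.RETR_EXTERNAL,cv2.CHAIN_APPROX_NONE); return max(c,key=cv2.contourArea)
E
python3 - <<'E'
from h import *
im=np.load('top0.npy');c=arm.get_calibration("top");h=cv2.cvtColor(im,cv2.COLOR_RGB2HSV)
def rep(n,m,z):
    k=big(m);P=np.array([onz(c,*p,z)[:2] for p in k[:,0]],np.float32);r=cv2.minAreaRect(P);print(n,np.round(r[0],4),np.round(r[1],4),round(r[2],1))
def win(u0,u1,v0,v1):
    w=np.zeros(h.shape[:2],bool);w[v0:v1,u0:u1]=1;return w
rep('rack',(abs(h[...,0].astype(int)-112)<12)&(h[...,1]>120)&win(380,465,180,225),0.02)
rep('mat',((h[...,0]<6)|(h[...,0]>174))&(h[...,1]>150)&win(275,370,160,290),.003)
rep('foot',(h[...,2]<75)&win(195,275,190,262),.01)
for n,u,v,z in(('tap',232,225,.08),('tin',263,265,.038),('label',433,257,.045),('tape',313,181,.024),('clA',204,160,.11),('clB',408,132,.09)):print(n,onz(c,u,v,z).round(3))
for n,(a,b,d,e) in dict(tap=(215,250,212,240),rack=(412,432,192,212)).items():print(n,onz(c,(a+b)/2,(d+e)/2,.03).round(3))
E
```

```text
rack [ 0.5292 -0.2655] [0.0193 0.166 ] 11.0
mat [ 0.4881 -0.0089] [0.2988 0.1992] 1.4
foot [0.4817 0.2202] [0.1281 0.1288] 15.3
tap [0.484 0.212 0.08 ]
tin [0.384 0.143 0.038]
label [ 0.402 -0.283  0.045]
tape [0.597 0.017 0.024]
clA [0.638 0.273 0.11 ]
clB [ 0.708 -0.217  0.09 ]
tap [0.482 0.223 0.03 ]
rack [ 0.541 -0.262  0.03 ]
```

```bash
J="python3 -m jog"
python3 -m jog '-.16 -.174 0 0 1;-.16 -.174 0 0 1;-.16 -.174 0 0 1;-.16 -.174 0 0 1;-.16 -.174 0 0 1' >/dev/null
python3 -m jog '-.16 -.174 0 0 1;-.16 -.174 0 0 1;-.16 -.174 0 0 1;-.16 -.174 0 0 1;-.16 -.174 0 0 1' >/dev/null
python3 -m jog '-.16 -.174 0 0 1;-.16 -.174 0 0 1;-.16 -.174 0 0 1;-.16 -.174 0 0 1;-.16 -.174 0 0 1' >/dev/null
python3 -m jog '-.16 -.174 0 0 1;-.16 -.174 0 0 1;-.16 -.174 0 0 1;-.16 -.174 0 0 1;-.16 -.174 0 0 1'
python3 -m jog '-.16 -.174 0 0 1;-.16 -.174 0 0 1;-.16 -.174 0 0 1;-.16 -.174 0 0 1;-.16 -.174 0 0 1' >/dev/null
python3 -m jog '0 0 0 .93 1;0 0 0 .93 1;0 0 0 .93 1;0 0 0 .93 1;0 0 0 .93 1' >/dev/null
python3 -m jog '0 0 0 .93 1;0 0 0 .93 1;0 0 0 .93 1;0 0 0 .93 1;0 0 0 .93 1'
python3 -c "
from h import *
wrist('r1')"
```

```text
time: 1.77
ee_pos: [0.4812, -0.0991, 0.2365]
orientation: [-0.641, -3.075, -0.0]
force: [0.9, 0.6, 0.6]
finger_gap: 0.0919
grip_force: 0.0
time: 3.02
ee_pos: [0.5388, -0.2647, 0.2362]
orientation: [-2.011, -2.413, 0.0]
force: [-0.1, 0.2, -0.1]
finger_gap: 0.092
grip_force: 0.0
t 3.02 tcp [ 0.5388 -0.2647  0.2362] q [-0.459  0.316  1.688 -0.     1.139 -0.64 ] yaw_x 100.39 F [-0.1  0.2 -0.1]
```

View pics/r1.png

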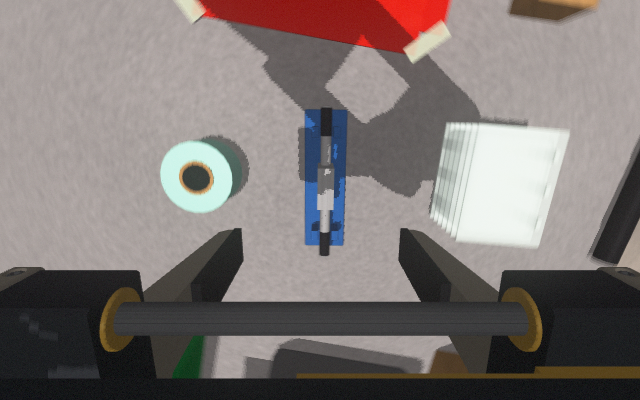

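The wrist view shows the rack nearly aligned with the tool x axis. The bar ends are at (326,108) and (324,255), with the hub around (325,188).

```bash
cat > tool.py <<'E'
from h import *
def intool(P,p): return np.round((np.linalg.inv(P)@np.append(p,1))[:3]*1000,1)
E
python3 - <<'E'
from tool import *
im=np.load('r1.npy');P=np.load('r1_p.npy');c=arm.get_calibration("wrist");h=cv2.cvtColor(im,cv2.COLOR_RGB2HSV)
s=(abs(h[...,0].astype(int)-112)<14)&(h[...,1]>110);s[:90]=0;s[270:]=0;s[:,:290]=0;s[:,365:]=0
r=cv2.minAreaRect(big(s));b=cv2.boxPoints(r);print(b.round(1))
B=np.array([onz(c,*x,.008,P)[:2] for x in b],np.float32);print('rack base',cv2.minAreaRect(B), intool(P,np.append(B.mean(0),.008)))
for n,u,v,z in(('end1',326,108,.035),('end2',324,256,.035),('hub',325.5,187,.054)):
    p=onz(c,u,v,z,P);print(n,p.round(4),intool(P,p))
# hub/bar grey edges per row
for v in (120,145,170,180,190,200,205,220,235):
    g=np.where((h[v,300:352,1]<90))[0]+300; print(v,g.min() if len(g) else None,g.max() if len(g) else None,len(g))
E
python3 -c "
import cv2;a=cv2.imread('pics/r1.png')[95:265,280:370];cv2.imwrite('pics/r1c.png',cv2.resize(a,None,fx=3.5,fy=3.5,interpolation=cv2.INTER_CUBIC))"
```

```text
[[305. 110.]
 [320. 110.]
 [320. 244.]
 [305. 244.]]
rack base ((0.5313042998313904, -0.26825135946273804), (0.019412510097026825, 0.16660946607589722), 10.371526718139648) [ -2.3  -7.4 228.2]
end1 [ 0.532  -0.1821  0.035 ] [ 82.4   8.3 201.2]
end2 [ 0.5615 -0.3519  0.035 ] [-89.9   6.7 201.1]
hub [ 0.5464 -0.2635  0.054 ] [ -0.2   7.8 182.2]
120 300 351 21
145 300 351 21
170 300 351 29
180 300 351 29
190 300 351 28
200 300 351 29
205 300 351 30
220 300 351 23
235 300 351 24
```

View pics/r1c.png

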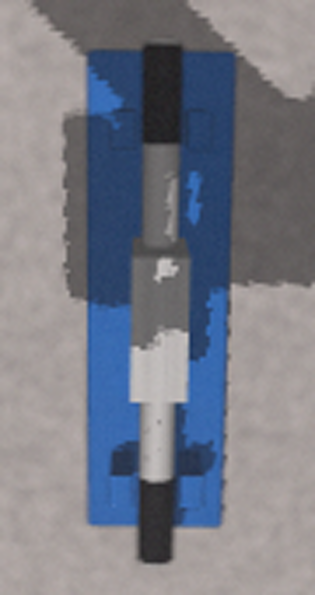

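```bash
python3 -m jog '-.013 .052 0 .08 1;0 0 .25 0 1;0 0 .25 0 1;0 0 .25 0 1;0 0 .2 0 1'
python3 -m jog '0 0 .15 0 1;0 0 .1 0 1;0 0 .08 0 1;0 0 0 0 -1;0 0 0 0 -1'
python3 -m jog '0 0 0 0 -1;0 0 0 0 -1;0 0 0 0 -1;0 0 0 0 -1;0 0 0 0 -1'
```

```text
time: 3.48
ee_pos: [0.5468, -0.2649, 0.0916]
orientation: [-2.01, -2.413, 0.0]
force: [-0.1, 0.2, 0.1]
finger_gap: 0.0919
grip_force: 0.0
time: 3.9
ee_pos: [0.5473, -0.2652, 0.0444]
orientation: [-2.013, -2.411, 0.0]
force: [0.2, 0.1, 0.1]
finger_gap: 0.0806
grip_force: 0.0
time: 4.32
ee_pos: [0.5474, -0.2654, 0.0453]
orientation: [2.015, 2.409, 0.0]
force: [-0.0, -0.5, -0.3]
finger_gap: 0.0474
grip_force: 0.0
```

```bash
python3 -m jog '0 0 0 0 -1;0 0 0 0 -1;0 0 0 0 -1;0 0 0 0 -1;0 0 0 0 -1'
python3 -m jog '0 0 0 0 -1;0 0 -.05 0 -1;0 0 -.15 0 -1;0 0 -.2 0 -1;0 0 -.2 0 -1'
python3 -m jog '0 0 -.1 0 -1;0 0 0 0 -1;0 0 0 0 -1;0 0 0 0 -1;0 0 0 0 -1'
python3 -c "
from h import *
wrist('r2')"
```

```text
time: 4.73
ee_pos: [0.5463, -0.2653, 0.0445]
orientation: [-2.014, -2.409, 0.001]
force: [-3.7, -0.8, 3.3]
finger_gap: 0.0174
grip_force: 30.0
time: 5.15
ee_pos: [0.5467, -0.2647, 0.1349]
orientation: [-2.015, -2.408, -0.0]
force: [0.5, -0.1, -4.3]
finger_gap: 0.018
grip_force: 30.0
time: 5.57
ee_pos: [0.5461, -0.2647, 0.1478]
orientation: [-2.014, -2.408, 0.001]
force: [-0.3, -0.3, -4.3]
finger_gap: 0.0175
grip_force: 30.0
t 5.57 tcp [ 0.5461 -0.2647  0.1478] q [-0.454  0.422  1.748  0.     0.974 -0.632] yaw_x 100.18 F [-0.3 -0.3 -4.3]
```

View pics/r2.png

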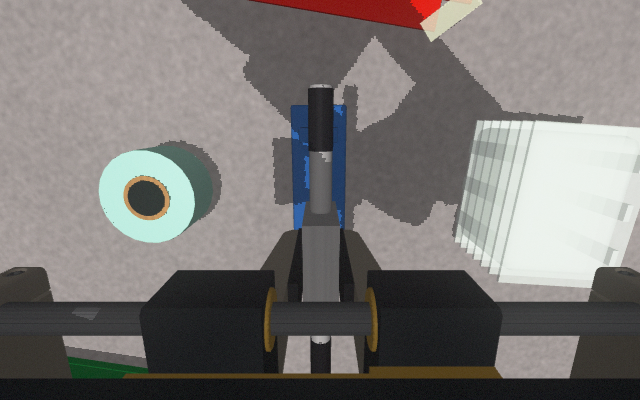

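The wrench is held in the jaws, with the hub at about (320,250) and the bar roughly level. Next I carry it over the mat and lower it.

```bash
python3 -m jog '.1 -.026 0 0 -1;.2 -.05 0 0 -1;.2 -.05 0 0 -1;.2 -.05 0 0 -1;.2 -.05 0 0 -1'
python3 -m jog '.2 -.05 0 0 -1;.2 -.05 0 0 -1;.2 -.05 0 0 -1;.2 -.05 0 0 -1;.12 -.03 0 0 -1' >/dev/null
python3 -m jog '0 0 .1 0 -1;0 0 .18 0 -1;0 0 .2 0 -1;0 0 .12 0 -1;0 0 .06 0 -1'
python3 -m jog '0 0 .02 0 -1;0 0 .015 0 -1;0 0 .01 0 -1;0 0 0 0 -1;0 0 0 0 -1'
```

```text
time: 6.03
ee_pos: [0.4885, -0.1372, 0.1484]
orientation: [-2.015, -2.408, 0.001]
force: [-0.6, -1.0, -3.8]
finger_gap: 0.0173
grip_force: 30.0
time: 6.87
ee_pos: [0.4295, -0.0085, 0.0479]
orientation: [-2.013, -2.407, 0.004]
force: [-1.0, 0.0, -4.5]
finger_gap: 0.0178
grip_force: 30.0
time: 7.28
ee_pos: [0.4322, -0.0087, 0.0446]
orientation: [2.015, 2.409, 0.001]
force: [-0.1, 0.4, -3.5]
finger_gap: 0.0177
grip_force: 30.0
```

```bash
python3 -m jog '0 0 .008 0 -1;0 0 .006 0 -1;0 0 .006 0 -1;0 0 0 0 -1;0 0 0 0 -1'
python3 -m jog '0 0 .004 0 -1;0 0 0 0 -1;0 0 0 0 -1;0 0 0 0 -1;0 0 0 0 -1'
```

```text
time: 7.7
ee_pos: [0.4315, -0.0087, 0.0408]
orientation: [-2.015, -2.41, 0.0]
force: [-0.2, -0.0, -2.9]
finger_gap: 0.0179
grip_force: 30.0
time: 8.12
ee_pos: [0.4315, -0.0087, 0.0402]
orientation: [-2.016, -2.41, 0.0]
force: [0.1, -0.4, -3.4]
finger_gap: 0.0176
grip_force: 30.0
```

```bash
python3 -m jog '0 0 .006 0 -1;0 0 .006 0 -1;0 0 0 0 -1;0 0 0 0 -1;0 0 0 0 -1'
python3 -m jog '0 0 .006 0 -1;0 0 .006 0 -1;0 0 0 0 -1;0 0 0 0 -1;0 0 0 0 -1'
```

```text
time: 8.53
ee_pos: [0.4317, -0.0087, 0.0394]
orientation: [2.015, 2.41, 0.0]
force: [-4.1, -0.1, 17.7]
finger_gap: 0.018
grip_force: 30.0
time: 8.95
ee_pos: [0.4317, -0.0088, 0.0385]
orientation: [2.015, 2.41, 0.0]
force: [-10.4, -0.7, 39.3]
finger_gap: 0.0179
grip_force: 30.0
```

```bash
python3 -m jog '0 0 -.012 0 -1;0 0 0 0 -1;0 0 0 0 1;0 0 0 0 1;0 0 0 0 1'
python3 -m jog '0 0 0 0 1;0 0 0 0 1;0 0 0 0 1;0 0 0 0 1;0 0 0 0 1' >/dev/null
python3 -m jog '0 0 0 0 1;0 0 0 0 1;0 0 -.04 0 1;0 0 -.05 0 1;0 0 -.04 0 1'
python3 -c "
from h import *
wrist('m1')"
```

```text
time: 9.37
ee_pos: [0.4317, -0.0087, 0.0383]
orientation: [2.015, 2.41, 0.0]
force: [-0.1, 1.2, -0.5]
finger_gap: 0.0357
grip_force: 0.0
time: 10.2
ee_pos: [0.4317, -0.0087, 0.0588]
orientation: [2.015, 2.41, 0.0]
force: [0.4, 0.0, -0.1]
finger_gap: 0.0919
grip_force: 0.0
t 10.2 tcp [ 0.4317 -0.0087  0.0588] q [-0.024  0.337  2.175 -0.     0.629 -0.201] yaw_x 100.18 F [ 0.4  0.  -0.1]
```

View pics/m1.png

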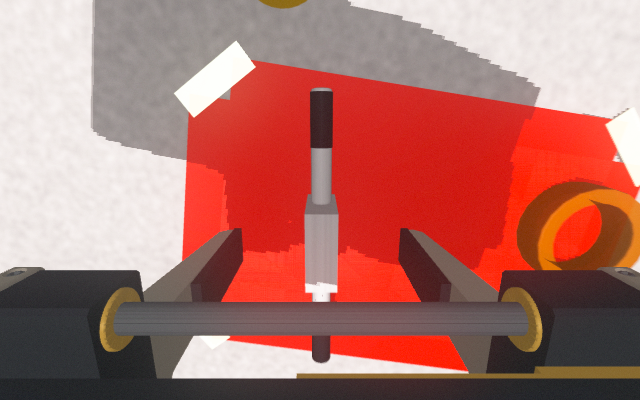

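The wrench stands upright between the open fingers, with the hub at (321,240), and the tape is clear on the right. Next I tip it over.

```bash
python3 -m jog '0 .07 0 0 1;0 .08 0 0 1;0 .05 0 0 1;0 .02 0 0 1;0 .02 0 0 1' >/dev/null
python3 -m jog '0 .02 0 0 1;0 .02 0 0 1;0 .02 0 0 1;0 .02 0 0 1;0 .02 0 0 1'
python3 -m jog '0 .02 0 0 1;0 .02 0 0 1;0 .02 0 0 1;0 0 0 0 1;0 0 0 0 1'
python3 -m jog '0 0 -.2 0 1;0 0 -.25 0 1;0 0 -.25 0 1;0 0 -.2 0 1;0 0 0 0 1'
python3 -c "
from h import *
wrist('m2')"
```

```text
time: 11.08
ee_pos: [0.4821, 0.0004, 0.058]
orientation: [2.015, 2.41, 0.0]
force: [-0.1, -0.1, -0.5]
finger_gap: 0.0919
grip_force: 0.0
time: 11.5
ee_pos: [0.4908, 0.002, 0.0579]
orientation: [2.015, 2.41, 0.0]
force: [-0.8, -0.4, 0.3]
finger_gap: 0.0923
grip_force: 0.0
time: 11.92
ee_pos: [0.4937, 0.0019, 0.1986]
orientation: [2.011, 2.405, 0.009]
force: [1.5, -0.5, 0.6]
finger_gap: 0.0916
grip_force: 0.0
t 11.92 tcp [0.4937 0.0019 0.1986] q [ 1.000e-03  1.880e-01  1.953e+00  0.000e+00  9.920e-01 -1.770e-01] yaw_x 100.18 F [ 1.5 -0.5  0.6]
```

View pics/m2.png

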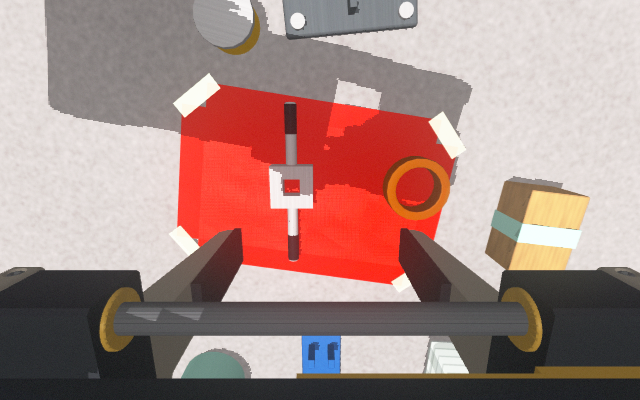

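The wrench lies flat, with the hub at (291,187) and the bar ends at (290,103) and (294,260). Next I look at the tap.

```bash
python3 -m jog '.2 .03 0 0 1;.24 .03 0 0 1;.24 .03 0 0 1;.24 .03 0 0 1;.24 .03 0 0 1' > /dev/null
python3 -m jog '.2 .02 0 0 1;.06 .01 0 0 1;0 0 0 0 1;0 0 0 0 1;0 0 0 0 1'
python3 -c "
from h import *
a,P=wrist('t1')
cv2.imwrite('pics/t1c.png',cv2.resize(a[100:300,220:420,::-1],None,fx=3,fy=3,interpolation=cv2.INTER_CUBIC))"
```

```text
time: 12.8
ee_pos: [0.4791, 0.2149, 0.1922]
orientation: [-2.016, -2.409, 0.003]
force: [0.1, 0.4, 0.7]
finger_gap: 0.0918
grip_force: 0.0
t 12.8 tcp [0.4791 0.2149 0.1922] q [ 4.190e-01  2.490e-01  1.889e+00 -1.000e-03  1.005e+00  2.420e-01] yaw_x 100.16 F [0.1 0.4 0.7]
```

View pics/t1c.png

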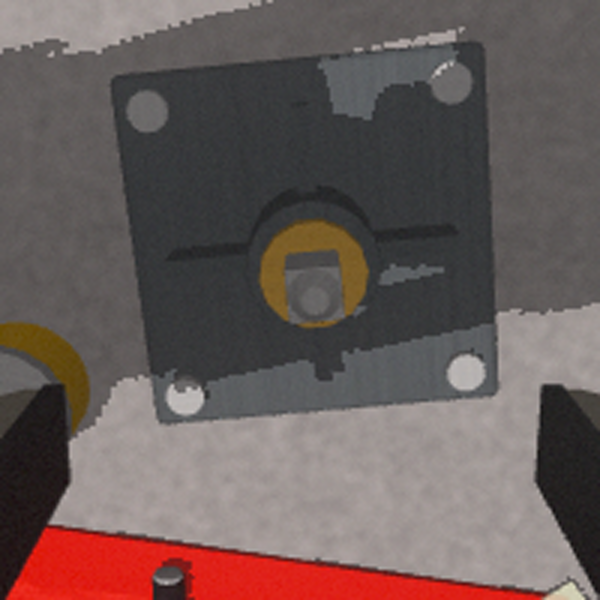

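The crop shows the square's top centred at full-image pixel (325,199), turned about 2° from the tool axes, with the collar at (325,191). I turn the tool half a turn and measure again, to cancel the camera bias.

```bash
python3 -m jog '0 0 0 -1 1;0 0 0 -1 1;0 0 0 -1 1;0 0 0 -1 1;0 0 0 -1 1' >/dev/null
python3 -m jog '0 0 0 -1 1;0 0 0 -1 1;0 0 0 -1 1;0 0 0 -1 1;0 0 0 -1 1' >/dev/null
python3 -m jog '0 0 0 -1 1;0 0 0 -1 1;0 0 0 -1 1;0 0 0 -1 1;0 0 0 -1 1' >/dev/null
python3 -m jog '0 0 0 -1 1;0 0 0 -1 1;0 0 0 -1 1;0 0 0 -1 1;0 0 0 -1 1' >/dev/null
python3 -m jog '0 0 0 -1 1;0 0 0 -1 1;0 0 0 -1 1;0 0 0 -1 1;0 0 0 -1 1' >/dev/null
python3 -m jog '0 0 0 -1 1;0 0 0 -1 1;0 0 0 -1 1;0 0 0 -1 1;0 0 0 -1 1'
python3 -c "
from h import *
a,P=wrist('t2')
cv2.imwrite('pics/t2c.png',cv2.resize(a[140:260,250:400,::-1],None,fx=5,fy=5,interpolation=cv2.INTER_CUBIC))"
```

```text
time: 15.35
ee_pos: [0.4797, 0.2147, 0.1929]
orientation: [2.413, -2.012, 0.0]
force: [-0.8, -0.2, 0.4]
finger_gap: 0.0916
grip_force: 0.0
t 15.35 tcp [0.4797 0.2147 0.1929] q [ 0.418  0.248  1.888 -0.     1.005 -2.904] yaw_x -79.63 F [-0.8 -0.2  0.4]
```

View pics/t2c.png

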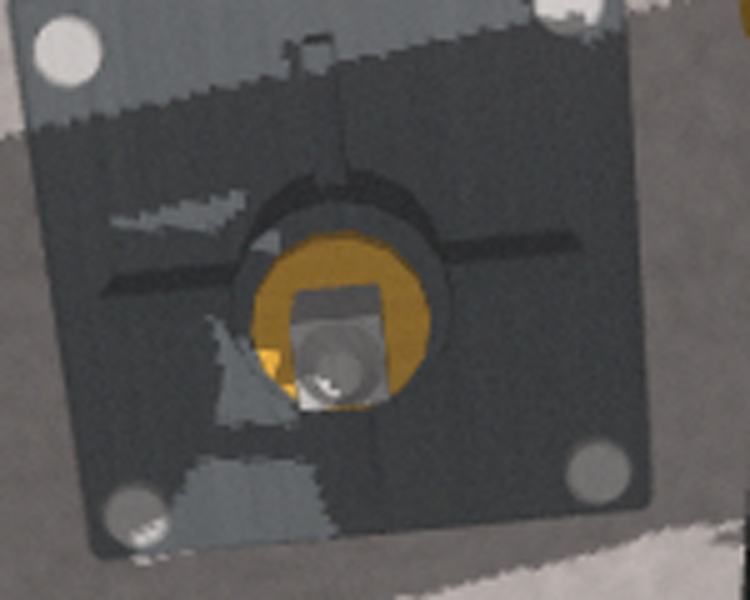

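The second view, from the other side, shows the square's top centred at full-image pixel (318.2,212.7), turned about 3.5°.

```bash
python3 - <<'E'
from tool import *
c=arm.get_calibration("wrist");w={}
for n,u,v,uc,vc in(('t1',220+315.75/3,100+294.75/3,325,191),('t2',318.2,212.7,250+341/5,140+320/5)):
    P=np.load(n+'_p.npy');a=onz(c,u,v,.085,P);b=onz(c,uc,vc,.061,P);w[n]=a;print(n,a.round(4),b.round(4))
T=(w['t1']+w['t2'])/2;P1=np.load('t1_p.npy');P2=np.load('t2_p.npy')
b=(P1[:3,:3].T@(w['t1']-T)+P2[:3,:3].T@(w['t2']-T))/2;print('tap',T.round(4),'bias tool mm',(b*1000).round(2))
P=np.load('m2_p.npy')
b2=[onz(c,u,v,z,P) for u,v,z in((290,103,.015),(294,260,.015),(291.2,186.3,.021),(291.5,187,.021))]
d=b2[0]-b2[1];print('bar yaw',np.degrees(np.arctan2(d[1],d[0])))
for p in b2:
    q=p-P[:3,:3]@b;print(q.round(4),intool(P,q))
print('mid ends',(b2[0]+b2[1]).round(4)/2)
now=pose(arm.observe());print('hub in tool now',intool(now,b2[2]-P[:3,:3]@b))
E
```

```text
t1 [0.4796 0.2213 0.085 ] [0.4795 0.2221 0.061 ]
t2 [0.4826 0.222  0.085 ] [0.483  0.2209 0.061 ]
tap [0.4811 0.2217 0.085 ] bias tool mm [-0.1  -1.57  0.  ]
bar yaw 100.29357361387288
[0.4488 0.0818 0.015 ] [ 86.8 -31.6 183.2]
[ 0.4798 -0.0888  0.015 ] [-86.6 -31.3 183.5]
[ 0.4635 -0.002   0.021 ] [  1.7 -31.9 177.3]
[ 0.464  -0.0027  0.021 ] [  1.  -31.6 177.3]
mid ends [ 0.46275 -0.0039   0.015  ]
hub in tool now [209.9  56.5 171.9]
```

```bash
python3 -m jog '0 0 0 1 1;0 0 0 1 1;0 0 0 1 1;0 0 0 1 1;0 0 0 1 1' >/dev/null
python3 -m jog '0 0 0 1 1;0 0 0 1 1;0 0 0 1 1;0 0 0 1 1;0 0 0 1 1' >/dev/null
python3 -m jog '0 0 0 1 1;0 0 0 1 1;0 0 0 1 1;0 0 0 1 1;0 0 0 1 1' >/dev/null
python3 -m jog '0 0 0 1 1;0 0 0 1 1;0 0 0 1 1;0 0 0 1 1;0 0 0 1 1' >/dev/null
python3 -m jog '0 0 0 1 1;0 0 0 1 1;0 0 0 1 1;0 0 0 1 1;0 0 0 1 1' >/dev/null
python3 -m jog '0 0 0 1 1;0 0 0 1 1;0 0 0 1 1;0 0 0 1 1;0 0 0 1 1'
python3 -m jog '-.2 -.06 0 0 1;-.26 -.06 0 0 1;-.26 -.06 0 0 1;-.26 -.06 0 0 1;-.24 -.07 0 0 1' >/dev/null
python3 -m jog '-.15 -.05 0 0 1;-.038 -.011 0 0 1;0 0 0 0 1;0 0 0 0 1;0 0 0 0 1'
python3 - <<'E'
from tool import *
im,P=wrist('m3');c=arm.get_calibration("wrist");h=cv2.cvtColor(im,cv2.COLOR_RGB2HSV)
red=((h[...,0]<8)|(h[...,0]>172))&(h[...,1]>130)
m=~red;m[:, :250]=0;m[:,390:]=0;m[:60]=0;m[290:]=0
n,l,s,ct=cv2.connectedComponentsWithStats(m.astype(np.uint8))
for i in range(1,n):
    if s[i,4]>15:
        p=onz(c,*ct[i],.018,P)+P[:3,:3]@[.0001,.00157,0];print(s[i],ct[i].round(1),intool(P,p))
E
```

```text
time: 17.9
ee_pos: [0.4796, 0.2151, 0.1929]
orientation: [2.027, 2.4, -0.0]
force: [-0.1, 0.4, 1.2]
finger_gap: 0.0919
grip_force: 0.0
time: 18.73
ee_pos: [0.4623, -0.0007, 0.193]
orientation: [-2.016, -2.409, -0.001]
force: [-0.2, 0.6, -0.4]
finger_gap: 0.0919
grip_force: 0.0
t 18.73 tcp [ 0.4623 -0.0007  0.193 ] q [-0.005  0.151  2.014  0.     0.976 -0.182] yaw_x 100.14 F [-0.2  0.6 -0.4]
[ 250   60  140   50 5381] [326.3  79.3] [108.4   9.6 175. ]
[ 300  105   44  145 2683] [321.6 181.7] [  7.1   5.2 175. ]
[318 251   8  16  64] [321.1 260.1] [-82.7   4.6 175. ]
[ 250  266  140   24 1954] [303.3 281.4] [-109.4  -15.8  174.9]
```

```bash
python3 - <<'E'
from tool import *
im=np.load('m3.npy');P=np.load('m3_p.npy');c=arm.get_calibration("wrist");h=cv2.cvtColor(im,cv2.COLOR_RGB2HSV)
red=((h[...,0]<8)|(h[...,0]>172))&(h[...,1]>130);m=~red
wd=[(v,int(m[v,295:350].sum())) for v in range(100,272)];print([x for x in wd if x[1]>28][::43] , [x[0] for x in wd if x[1]>28][:1],[x[0] for x in wd if x[1]>28][-1:])
B=P[:3,:3]@[.0001,.00157,0]
hr=[x[0] for x in wd if x[1]>28]
print('hub',hr[0],hr[-1],[intool(P,onz(c,322,v,.021,P)+B) for v in(hr[0],hr[-1]+1)])
print('ends',[intool(P,onz(c,322,v,.018,P)+B) for v in(105,267)])
hole=red[170:205,310:335];ys,xs=np.nonzero(hole);print('hole',xs.mean()+310.5,ys.mean()+170.5,xs.min()+310,xs.max()+311,ys.min()+170,ys.max()+171)
E
```

```text
[(168, 42)] [168] [212]
hub 168 212 [array([ 22.1,   5.5, 172. ]), array([-26.4,   5.6, 172. ])]
ends [array([ 84.5,   5.4, 175. ]), array([-91.3,   5.7, 174.9])]
hole 322.19953051643193 190.40610328638496 314 331 184 197
```

```bash
python3 -m jog '-.02 .033 .1 0 1;0 0 .25 0 1;0 0 .25 0 1;0 0 .25 0 1;0 0 .15 0 1' >/dev/null
python3 -m jog '0 0 .07 0 1;0 0 .03 0 1;0 0 0 0 -1;0 0 0 0 -1;0 0 0 0 -1'
python3 -m jog '0 0 0 0 -1;0 0 0 0 -1;0 0 0 0 -1;0 0 0 0 -1;0 0 0 0 -1'
python3 -m jog '0 0 0 0 -1;0 0 0 0 -1;0 0 0 0 -1;0 0 0 0 -1;0 0 0 0 -1'
```

```text
time: 19.62
ee_pos: [0.4687, -0.0033, 0.0293]
orientation: [2.014, 2.409, 0.003]
force: [0.0, 0.5, 0.9]
finger_gap: 0.074
grip_force: 0.0
time: 20.03
ee_pos: [0.4666, -0.0036, 0.0282]
orientation: [-2.015, -2.409, 0.002]
force: [-4.8, -1.4, 7.8]
finger_gap: 0.0455
grip_force: 30.0
time: 20.45
ee_pos: [0.4666, -0.0036, 0.0281]
orientation: [-2.015, -2.409, 0.002]
force: [-4.3, -0.8, 8.8]
finger_gap: 0.0457
grip_force: 30.0
```

```bash
python3 -m jog '0 0 -.03 0 -1;0 0 -.1 0 -1;0 0 -.2 0 -1;0 0 -.25 0 -1;0 0 -.25 0 -1' >/dev/null
python3 -m jog '0 0 -.12 0 -1;0 0 -.05 0 -1;0 0 0 0 -1;0 0 0 0 -1;0 0 0 0 -1'
python3 -c "
from h import *
wrist('g1')"
```

```text
time: 21.28
ee_pos: [0.4663, -0.0034, 0.1762]
orientation: [-2.014, -2.408, 0.003]
force: [0.4, 0.3, -3.4]
finger_gap: 0.0456
grip_force: 30.0
t 21.28 tcp [ 0.4663 -0.0034  0.1762] q [-0.011  0.182  2.02   0.     0.942 -0.188] yaw_x 100.18 F [ 0.4  0.3 -3.4]
```

View pics/g1.png

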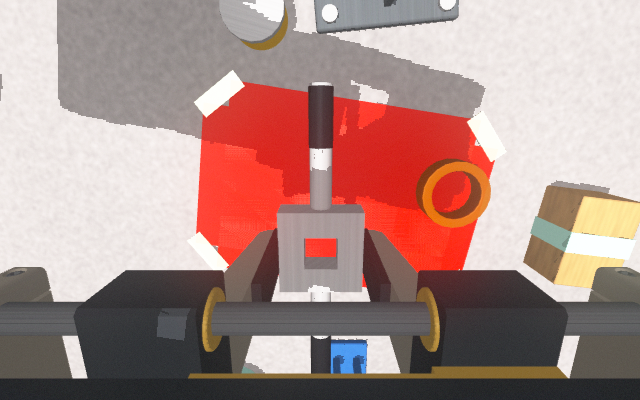

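The wrench is gripped flat by the hub: hub cols 277–364 and rows about 206–291, hole around (320,254). From here I check by numbers.

```bash
python3 - <<'E'
from tool import *
im=np.load('g1.npy').astype(int);c=arm.get_calibration("wrist");I=np.eye(4)
print('col 295',[(v,int(im[v,288:300].mean())) for v in range(196,300,1) if abs(im[v+1,288:300].mean()-im[v-1,288:300].mean())>10])
print('col 320',[(v,im[v,312:328].mean(0).round().astype(int).tolist()) for v in range(230,300,2)])
print('row 225',[(u,int(im[220:230,u].mean())) for u in range(265,375) if abs(im[220:230,u+1].mean()-im[220:230,u-1].mean())>12])
for v in(206,212,238,254,269,291):print(v,(onz(c,320.5,v,.007,I)*1000+[.1,1.57,0]).round(1))
print('barend',(onz(c,320.5,83,.012,I)*1000).round(1))
E
```

```text
col 295 [(196, 117), (205, 120), (212, 121), (213, 151), (291, 162), (292, 222), (293, 235)]
col 320 [(230, [170, 155, 155]), (232, [170, 156, 155]), (234, [170, 155, 155]), (236, [169, 156, 155]), (238, [244, 109, 103]), (240, [255, 54, 40]), (242, [255, 58, 44]), (244, [255, 54, 41]), (246, [255, 59, 46]), (248, [255, 61, 46]), (250, [255, 57, 43]), (252, [255, 58, 44]), (254, [255, 62, 47]), (256, [255, 60, 46]), (258, [128, 114, 114]), (260, [127, 114, 114]), (262, [127, 114, 114]), (264, [126, 113, 113]), (266, [126, 114, 114]), (268, [126, 114, 115]), (270, [167, 157, 157]), (272, [166, 157, 157]), (274, [167, 158, 157]), (276, [166, 158, 157]), (278, [165, 158, 157]), (280, [166, 159, 158]), (282, [166, 158, 158]), (284, [167, 159, 159]), (286, [219, 214, 214]), (288, [248, 245, 244]), (290, [248, 245, 245]), (292, [239, 236, 235]), (294, [239, 236, 235]), (296, [239, 236, 235]), (298, [235, 231, 231])]
row 225 [(276, 124), (277, 159), (364, 153), (365, 112), (367, 115)]
206 [27.6  3.9  7. ]
212 [24.4  3.9  7. ]
238 [10.  4.  7.]
254 [0.8 4.  7. ]
269 [-8.  4.  7.]
291 [-21.4   4.    7. ]
barend [87.7  2.4 12. ]
```

```bash
python3 - <<'E'
from tool import *
c=arm.get_calibration("wrist")
for n,u,v in(('t1',325.25,198.25),('t2',318.2,212.7),('g1',320.7,252),('m3',322,190)):
    P=np.load(n+'_p.npy');print(n,P.round(4).tolist())
    z=.085 if n[0]=='t' else .021
    if n!='g1':print(intool(P,onz(c,u,v,z,P)))
    # ideal down pose with same yaw
    y=np.arctan2(P[1,0],P[0,0]);Q=P.copy();Q[:3,:3]=[[np.cos(y),np.sin(y),0],[np.sin(y),-np.cos(y),0],[0,0,-1]]
    if n!='g1':p=onz(c,u,v,z,Q);print('ideal',p.round(4),intool(Q,p))
E
```

```text
t1 [[-0.1764, 0.9843, -0.0013, 0.4791], [0.9843, 0.1764, -0.0011, 0.2149], [-0.0008, -0.0015, -1.0, 0.1922], [0.0, 0.0, 0.0, 1.0]]
[  6.2   6.4 107.2]
ideal [0.4843 0.2222 0.085 ] [  6.2   6.4 107.2]
t2 [[0.1799, -0.9837, -0.0001, 0.4797], [-0.9837, -0.1799, -0.0003, 0.2147], [0.0002, 0.0002, -1.0, 0.1929], [0.0, 0.0, 0.0, 1.0]]
[ -6.7   0.4 107.9]
ideal [0.4781 0.2213 0.085 ] [ -6.7   0.4 107.9]
g1 [[-0.1768, 0.9842, -0.0029, 0.4663], [0.9842, 0.1768, 0.0, -0.0034], [0.0006, -0.0028, -1.0, 0.1762], [0.0, 0.0, 0.0, 1.0]]
m3 [[-0.1761, 0.9844, 0.0002, 0.4623], [0.9844, 0.1761, 0.0003, -0.0007], [0.0003, 0.0003, -1.0, 0.193], [0.0, 0.0, 0.0, 1.0]]
[ -1.3   4.  172. ]
ideal [ 0.4664 -0.0012  0.021 ] [ -1.3   4.  172. ]
```

```bash
python3 - <<'E'
from tool import *
for i in range(3):print(np.round(arm.get_calibration("wrist")["T_tool_cam"],4).tolist(),arm.get_calibration("wrist")["cx"])
E
```

```text
[[0.0001, 0.9675, 0.2529, 0.0709], [1.0, -0.0001, 0.0001, 0.0024], [0.0001, 0.2529, -0.9675, -0.1478], [0.0, 0.0, 0.0, 1.0]] 320.43026985511545
[[0.0001, 0.9675, 0.2529, 0.0709], [1.0, -0.0001, 0.0001, 0.0024], [0.0001, 0.2529, -0.9675, -0.1478], [0.0, 0.0, 0.0, 1.0]] 320.43026985511545
[[0.0001, 0.9675, 0.2529, 0.0709], [1.0, -0.0001, 0.0001, 0.0024], [0.0001, 0.2529, -0.9675, -0.1478], [0.0, 0.0, 0.0, 1.0]] 320.43026985511545
```

```bash
python3 -m jog '.2 .05 0 0 -1;.25 .06 0 0 -1;.25 .06 0 0 -1;.25 .06 0 0 -1;.25 .06 0 0 -1' >/dev/null
python3 -m jog '.2 .05 0 0 -1;.067 .022 0 -.6 -1;0 0 0 -1 -1;0 0 0 -1 -1;0 0 0 -1 -1'
python3 -m jog '0 0 0 -1 -1;0 0 0 -1 -1;0 0 0 -1 -1;0 0 0 -1 -1;0 0 0 -1 -1' >/dev/null
python3 -m jog '0 0 0 -1 -1;0 0 0 -1 -1;0 0 0 -1 -1;0 0 0 -1 -1;0 0 0 -1 -1' >/dev/null
python3 -m jog '0 0 0 -1 -1;0 0 0 -1 -1;0 0 0 -1 -1;0 0 0 -1 -1;0 0 0 -1 -1' >/dev/null
python3 -m jog '0 0 0 -1 -1;0 0 0 -1 -1;0 0 0 -1 -1;0 0 0 -1 -1;0 0 0 -1 -1' >/dev/null
python3 -m jog '0 0 0 -1 -1;0 0 0 -1 -1;0 0 0 -1 -1;0 0 0 -1 -1;0 0 0 -1 -1' >/dev/null
python3 -m jog '0 0 0 -1 -1;0 0 0 -1 -1;0 0 0 0 -1;0 0 0 0 -1;0 0 0 0 -1'
python3 - <<'E'
from tool import *
o=arm.observe();P=pose(o);y=np.degrees(np.arctan2(P[1,0],P[0,0]));print(o['qpos'].round(3) if hasattr(o['qpos'],'round') else o['qpos'],y)
q=P[:2,:2].T@(np.array([.4811,.2217])-np.array(o['ee_pos'][:2]))*1000-[1.1,0];print('move tool xy mm',q)
E
```

```text
time: 22.17
ee_pos: [0.481, 0.2229, 0.1759]
orientation: [-1.519, -2.748, 0.004]
force: [0.8, -0.5, -3.2]
finger_gap: 0.046
grip_force: 30.0
time: 24.67
ee_pos: [0.4816, 0.2226, 0.177]
orientation: [2.467, -1.942, -0.001]
force: [0.0, 0.0, -3.3]
finger_gap: 0.0455
grip_force: 30.0
[ 0.43   0.276  1.891 -0.     0.976 -2.949] -76.41267992590207
move tool xy mm [-0.38553999  0.67949306]
```

```bash
python3 -m jog '-.002 .004 .1 0 -1;0 0 .15 0 -1;0 0 .12 0 -1;0 0 .06 0 -1;0 0 0 0 -1'
python3 -m jog '0 0 .02 0 -1;0 0 .02 0 -1;0 0 .01 0 -1;0 0 0 0 -1;0 0 0 0 -1'
python3 -c "
from rig import arm;o=arm.observe();print(o['moment'],o['ee_pos'],o['orientation'])"
```

```text
time: 25.08
ee_pos: [0.48, 0.2223, 0.1114]
orientation: [2.468, -1.939, -0.003]
force: [-1.2, -0.6, -3.9]
finger_gap: 0.0458
grip_force: 30.0
time: 25.5
ee_pos: [0.4817, 0.223, 0.1064]
orientation: [-2.471, 1.939, -0.001]
force: [-0.3, -0.7, -5.2]
finger_gap: 0.0461
grip_force: 30.0
[0.13844547 0.15464556 0.00255117] [0.48167779 0.22303163 0.1064088 ] [-2.47121483e+00  1.93854052e+00 -6.52374594e-04]
```

```bash
python3 -m jog '0 0 .02 0 -1;0 0 .02 0 -1;0 0 .02 0 -1;0 0 0 0 -1;0 0 0 0 -1'
python3 -m jog '0 0 .02 0 -1;0 0 .015 0 -1;0 0 .015 0 -1;0 0 0 0 -1;0 0 0 0 -1'
```

```text
time: 25.92
ee_pos: [0.4813, 0.2228, 0.0967]
orientation: [2.472, -1.939, -0.0]
force: [-0.5, 0.1, -3.6]
finger_gap: 0.0459
grip_force: 30.0
time: 26.33
ee_pos: [0.4812, 0.2228, 0.0892]
orientation: [2.472, -1.939, -0.0]
force: [-0.4, -0.5, -4.2]
finger_gap: 0.0455
grip_force: 30.0
```

```bash
python3 -m jog '0 -.0007 0 .7 -1;0 -.0007 0 1 -1;0 -.0007 0 1 -1;0 -.0007 0 1 -1;0 -.0007 0 1 -1'
python3 -m jog '0 -.0007 0 1 -1;0 -.0007 0 1 -1;0 -.0007 0 1 -1;0 -.0007 0 1 -1;0 -.0007 0 1 -1'
python3 -c "
from rig import arm;o=arm.observe();print(o['moment'],o['qpos'])"
```

```text
time: 26.75
ee_pos: [0.4815, 0.2226, 0.0893]
orientation: [1.919, -2.486, 0.0]
force: [-0.7, -1.0, -5.4]
finger_gap: 0.0462
grip_force: 30.0
time: 27.17
ee_pos: [0.4818, 0.2223, 0.0891]
orientation: [1.21, -2.898, 0.001]
force: [-0.0, -1.1, -7.4]
finger_gap: 0.0458
grip_force: 30.0
[-0.05071361  0.0704821   0.18022781] [ 4.29614004e-01  4.01935676e-01  1.95252301e+00 -4.08654152e-04
  7.88400030e-01 -1.93174053e+00]
```

```bash
python3 -m jog '0 -.0007 0 1 -1;0 -.0007 0 1 -1;0 -.0007 0 1 -1;0 -.0007 0 1 -1;0 -.0007 0 1 -1'
python3 -m jog '0 -.0007 0 1 -1;0 -.0007 0 1 -1;0 -.0007 0 1 -1;0 -.0007 0 1 -1;0 -.0007 0 1 -1'
python3 -m jog '0 -.0007 0 1 -1;0 -.0007 0 1 -1;0 -.0007 0 1 -1;0 -.0007 0 1 -1;0 -.0007 0 1 -1'
python3 -m jog '0 -.0007 0 1 -1;0 -.0007 0 1 -1;0 -.0007 0 1 -1;0 -.0007 0 1 -1;0 -.0007 0 1 -1'
python3 -m jog '0 -.0007 0 1 -1;0 -.0007 0 1 -1;0 0 0 0 -1;0 0 0 0 -1;0 0 0 0 -1'
python3 -c "
from rig import arm;o=arm.observe();print(o['moment'],o['qpos'])"
```

```text
time: 27.58
ee_pos: [0.482, 0.2219, 0.0889]
orientation: [0.418, -3.112, 0.001]
force: [-0.5, 0.1, -9.5]
finger_gap: 0.0456
grip_force: 30.0
time: 28.0
ee_pos: [0.4819, 0.2214, 0.0887]
orientation: [-0.401, -3.114, 0.002]
force: [0.8, 0.1, -11.4]
finger_gap: 0.0453
grip_force: 30.0
time: 28.42
ee_pos: [0.4816, 0.221, 0.0885]
orientation: [-1.194, -2.905, 0.002]
force: [0.5, 0.8, -13.6]
finger_gap: 0.0455
grip_force: 30.0
time: 28.83
ee_pos: [0.4812, 0.2207, 0.0884]
orientation: [-1.905, -2.497, 0.002]
force: [1.4, 1.3, -15.1]
finger_gap: 0.0457
grip_force: 30.0
time: 29.25
ee_pos: [0.4815, 0.2208, 0.0893]
orientation: [-2.147, -2.293, 0.001]
force: [-0.6, -0.4, -8.5]
finger_gap: 0.0457
grip_force: 30.0
[-0.01705486  0.26975606  0.02624753] [4.27168683e-01 4.00245056e-01 1.95470960e+00 6.75337030e-05
 7.87503116e-01 3.61215755e-01]
```

```bash
python3 -m jog '0 .0007 0 -1 -1;0 .0007 0 -1 -1;0 .0007 0 -1 -1;0 .0007 0 -1 -1;0 .0007 0 -1 -1'
python3 -m jog '0 .0007 0 -1 -1;0 .0007 0 -1 -1;0 .0007 0 -1 -1;0 .0007 0 -1 -1;0 .0007 0 -1 -1'
python3 -m jog '0 .0007 0 -1 -1;0 .0007 0 -1 -1;0 .0007 0 -1 -1;0 .0007 0 -1 -1;0 .0007 0 -1 -1'
python3 -m jog '0 .0007 0 -1 -1;0 .0007 0 -1 -1;0 .0007 0 -1 -1;0 0 0 0 -1;0 0 0 0 -1'
python3 -m jog '0 0 0 0 -1;0 0 0 0 -1;0 0 0 0 -1;0 0 0 0 -1;0 0 0 0 -1'
python3 - <<'E'
from h import *
o=arm.observe();print(o['moment'],o['qpos']);im=arm.get_image('top');np.save('top1.npy',im)
E
```

```text
time: 29.67
ee_pos: [0.4822, 0.2211, 0.09]
orientation: [-1.475, -2.774, 0.0]
force: [-3.0, -0.5, -0.9]
finger_gap: 0.0456
grip_force: 30.0
time: 30.08
ee_pos: [0.4825, 0.2215, 0.0902]
orientation: [-0.707, -3.061, -0.0]
force: [-3.2, -1.0, 0.1]
finger_gap: 0.0458
grip_force: 30.0
time: 30.5
ee_pos: [0.4827, 0.222, 0.0904]
orientation: [0.11, -3.139, -0.0]
force: [-3.9, -0.8, 2.1]
finger_gap: 0.0457
grip_force: 30.0
time: 30.92
ee_pos: [0.4827, 0.2222, 0.0901]
orientation: [-0.586, 3.086, -0.0]
force: [-3.7, -0.9, 1.5]
finger_gap: 0.0455
grip_force: 30.0
time: 31.33
ee_pos: [0.4826, 0.2222, 0.0894]
orientation: [0.587, -3.086, 0.0]
force: [-3.0, -1.8, 0.4]
finger_gap: 0.0456
grip_force: 30.0
[-0.25740965  0.7258616  -0.09224417] [ 4.28653265e-01  4.01886169e-01  1.95158145e+00 -5.04678154e-05
  7.88416827e-01 -1.51836638e+00]
```

```bash
python3 -m jog '0 -.0007 .0003 1 -1;0 -.0007 .0003 1 -1;0 -.0007 .0003 1 -1;0 -.0007 .0003 1 -1;0 -.0007 .0003 1 -1'
python3 -m jog '0 -.0007 .0003 1 -1;0 -.0007 .0003 1 -1;0 -.0007 .0003 1 -1;0 -.0007 .0003 1 -1;0 -.0007 .0003 1 -1' >/dev/null
python3 -m jog '0 -.0007 .0003 1 -1;0 -.0007 .0003 1 -1;0 -.0007 .0003 1 -1;0 -.0007 .0003 1 -1;0 -.0007 .0003 1 -1'
python3 -m jog '0 -.0007 .0003 1 -1;0 -.0007 .0003 1 -1;0 -.0007 .0003 1 -1;0 -.0007 .0003 1 -1;0 -.0007 .0003 1 -1' >/dev/null
python3 -m jog '0 -.0007 .0003 1 -1;0 -.0007 .0003 1 -1;0 -.0007 .0003 1 -1;0 -.0007 .0003 1 -1;0 -.0007 .0003 1 -1'
python3 -m jog '0 -.0007 .0003 1 -1;0 -.0007 .0003 1 -1;0 -.0007 .0003 1 -1;0 -.0007 .0003 1 -1;0 -.0007 .0003 1 -1'
python3 -m jog '0 -.0007 .0003 1 -1;0 -.0007 .0003 .6 -1;0 0 0 0 -1;0 0 0 0 -1;0 0 0 0 -1'
python3 -c "
from rig import arm;o=arm.observe();print(o['moment'],o['qpos'])"
```

```text
time: 31.8
ee_pos: [0.4826, 0.2216, 0.0888]
orientation: [-0.238, -3.132, 0.001]
force: [-3.7, 0.0, -2.5]
finger_gap: 0.0457
grip_force: 30.0
time: 32.63
ee_pos: [0.482, 0.2209, 0.0883]
orientation: [-1.773, -2.593, 0.001]
force: [-3.1, -0.4, -2.5]
finger_gap: 0.0455
grip_force: 30.0
time: 33.47
ee_pos: [0.4811, 0.221, 0.0879]
orientation: [2.832, 1.36, -0.0]
force: [-2.1, -0.5, -4.4]
finger_gap: 0.0457
grip_force: 30.0
time: 33.88
ee_pos: [0.4809, 0.2214, 0.0876]
orientation: [3.087, 0.581, -0.0]
force: [-1.0, -0.9, -4.8]
finger_gap: 0.0458
grip_force: 30.0
time: 34.3
ee_pos: [0.4808, 0.2216, 0.0877]
orientation: [3.124, 0.331, -0.0]
force: [-1.3, -0.6, -5.8]
finger_gap: 0.0454
grip_force: 30.0
[-0.1855985   0.48649871  0.07372673] [ 4.29076430e-01  4.02130780e-01  1.95671761e+00 -6.65657948e-06
  7.83000929e-01  1.78852672e+00]
```

```bash
python3 -m jog '0 .0007 -.0002 -1 -1;0 .0007 -.0002 -1 -1;0 .0007 -.0002 -1 -1;0 .0007 -.0002 -1 -1;0 .0007 -.0002 -1 -1'
python3 -m jog '0 .0007 -.0002 -1 -1;0 .0007 -.0002 -1 -1;0 .0007 -.0002 -1 -1;0 .0007 -.0002 -1 -1;0 .0007 -.0002 -1 -1'
python3 -m jog '0 .0007 -.0002 -1 -1;0 .0007 -.0002 -1 -1;0 .0007 -.0002 -1 -1;0 .0007 -.0002 -1 -1;0 .0007 -.0002 -1 -1'
python3 -m jog '0 .0007 -.0002 -1 -1;0 .0007 -.0002 -1 -1;0 0 0 0 -1;0 0 0 0 -1;0 0 0 0 -1'
python3 -c "
from rig import arm;o=arm.observe();print(o['moment'],o['qpos'])"
```

```text
time: 34.72
ee_pos: [0.4811, 0.2213, 0.0882]
orientation: [-2.929, -1.135, -0.0]
force: [-2.4, -1.2, -2.8]
finger_gap: 0.0455
grip_force: 30.0
time: 35.13
ee_pos: [0.4815, 0.2211, 0.0884]
orientation: [-2.536, -1.854, -0.0]
force: [-3.3, -0.1, -2.2]
finger_gap: 0.0458
grip_force: 30.0
time: 35.55
ee_pos: [0.4819, 0.221, 0.0886]
orientation: [-1.97, -2.447, -0.0]
force: [-3.4, -0.3, -0.9]
finger_gap: 0.0455
grip_force: 30.0
time: 35.97
ee_pos: [0.4822, 0.2209, 0.0886]
orientation: [1.715, 2.632, 0.0]
force: [-3.2, -0.8, -1.1]
finger_gap: 0.0453
grip_force: 30.0
[-0.08122685  0.72890658 -0.01141255] [4.26755133e-01 4.01768194e-01 1.95425963e+00 1.19046598e-04
 7.85423467e-01 1.07559376e-02]
```

```bash
python3 -m jog '0 0 0 0 -1;0 -.0007 .0003 1 -1;0 -.0007 .0003 1 -1;0 -.0007 .0003 1 -1;0 -.0007 .0003 1 -1' >/dev/null
python3 -m jog '0 -.0007 .0003 1 -1;0 -.0007 .0003 1 -1;0 -.0007 .0003 1 -1;0 -.0007 .0003 1 -1;0 -.0007 .0003 1 -1' >/dev/null
python3 -m jog '0 -.0007 .0003 1 -1;0 -.0007 .0003 1 -1;0 -.0007 .0003 1 -1;0 -.0007 .0003 1 -1;0 -.0007 .0003 1 -1' >/dev/null
python3 -m jog '0 -.0007 .0003 1 -1;0 -.0007 .0003 1 -1;0 -.0007 .0003 1 -1;0 -.0007 .0003 1 -1;0 -.0007 .0003 1 -1'
python3 -m jog '0 -.0007 .0003 1 -1;0 -.0007 .0003 1 -1;0 -.0007 .0003 1 -1;0 0 0 0 -1;0 0 0 0 -1'
python3 -c "
from rig import arm;o=arm.observe();print(o['moment'],o['qpos'])"
```

```text
time: 37.63
ee_pos: [0.4808, 0.2216, 0.0875]
orientation: [3.141, -0.01, 0.0]
force: [-2.5, 0.0, -4.3]
finger_gap: 0.0456
grip_force: 30.0
time: 38.05
ee_pos: [0.4809, 0.222, 0.0874]
orientation: [3.103, -0.488, 0.0]
force: [-2.4, -0.5, -5.1]
finger_gap: 0.0456
grip_force: 30.0
[-0.07318966  0.49037683  0.02807282] [ 4.29687247e-01  4.02776733e-01  1.95663079e+00 -1.51300984e-04
  7.82048274e-01  2.31263383e+00]
```

```bash
for i in 1; do python3 -m jog '0 -.0007 0 .5 -1;0 -.0007 0 .5 -1;0 0 0 .5 -1;0 0 0 0 -1;0 0 0 0 -1' >/dev/null; python3 -c "
from rig import arm;o=arm.observe();print(o['moment'],o['qpos'][5],o['force'])"; done
python3 -m jog '0 0 0 .3 -1;0 0 0 .3 -1;0 0 0 .3 -1;0 0 0 0 -1;0 0 0 0 -1' >/dev/null; python3 -c "
from rig import arm;o=arm.observe();print(o['moment'],o['qpos'][5],o['force'],o['time'])"
```

```text
[-0.13127904  0.44575323  0.46187667] 2.468477919872471 [-2.01194619 -0.79499136 -6.56425019]
[-0.13498475  0.37560676  1.2252532 ] 2.5629565989310876 [-1.39432136 -0.18272995 -7.04901078] 38.8833
```

```bash
python3 -m jog '0 0 0 -.8 -1;0 0 .004 -.7 -1;0 0 .004 0 -1;0 0 0 0 -1;0 0 0 0 -1'
python3 -m jog '0 0 0 0 0;0 0 0 0 0;0 0 0 0 1;0 0 0 0 1;0 0 0 0 1'
python3 -m jog '0 0 0 0 1;0 0 0 0 1;0 0 0 0 1;0 0 0 0 1;0 0 0 0 1'
python3 -m jog '0 0 -.05 0 1;0 0 -.1 0 1;0 0 -.2 0 1;0 0 -.25 0 1;0 0 -.2 0 1'
python3 -m jog '0 0 0 0 1;0 0 0 0 1;0 0 0 0 1;0 0 0 0 1;0 0 0 0 1'
python3 - <<'E'
from h import *
im,P=wrist('f1');c=arm.get_calibration("wrist")
g=im[140:290,230:410].astype(int);sat=g.max(2)-g.min(2)
print('tap top exp pix',pix(c,np.array([.4811,.2217,.0825]),P),'hub top exp',pix(c,np.array([.4811,.2217,.0765]),P))
h=cv2.cvtColor(im,cv2.COLOR_RGB2HSV);m=((h[...,2]>105)&(h[...,1]<60)).astype(np.uint8)
for v in range(150,262,6):
    xs=np.nonzero(m[v,255:385])[0]+255;print(v,len(xs),(xs.min(),xs.max()) if len(xs) else '',im[v,320].tolist())
E
```

```text
time: 39.3
ee_pos: [0.4809, 0.2222, 0.0865]
orientation: [-3.075, 0.641, -0.0]
force: [-2.4, -1.5, -2.5]
finger_gap: 0.0461
grip_force: 30.0
time: 39.72
ee_pos: [0.4818, 0.2227, 0.0868]
orientation: [-3.075, 0.638, -0.002]
force: [0.3, -0.8, -0.3]
finger_gap: 0.0637
grip_force: 0.0
time: 40.13
ee_pos: [0.4809, 0.2222, 0.0863]
orientation: [-3.076, 0.638, -0.0]
force: [0.2, -0.6, 0.0]
finger_gap: 0.0916
grip_force: 0.0
time: 40.55
ee_pos: [0.4809, 0.2222, 0.2088]
orientation: [-3.076, 0.638, -0.001]
force: [0.9, 0.9, 1.1]
finger_gap: 0.0919
grip_force: 0.0
time: 40.97
ee_pos: [0.48, 0.2218, 0.205]
orientation: [3.075, -0.637, -0.003]
force: [0.2, 0.0, 0.3]
finger_gap: 0.0922
grip_force: 0.0
t 40.97 tcp [0.48   0.2218 0.205 ] q [0.43  0.24  1.868 0.    1.036 2.41 ] yaw_x -23.42 F [0.2 0.  0.3]
tap top exp pix (np.float64(321.2743677036039), np.float64(201.5593494027379)) hub top exp (np.float64(321.2434757449746), np.float64(199.87224838056542))
150 16 (np.int64(369), np.int64(384)) [102, 101, 100]
156 11 (np.int64(374), np.int64(384)) [102, 99, 99]
162 7 (np.int64(378), np.int64(384)) [100, 100, 99]
168 8 (np.int64(314), np.int64(384)) [103, 102, 103]
174 25 (np.int64(256), np.int64(324)) [183, 178, 179]
180 31 (np.int64(299), np.int64(329)) [186, 180, 180]
186 28 (np.int64(299), np.int64(384)) [181, 177, 175]
192 6 (np.int64(297), np.int64(384)) [91, 89, 88]
198 7 (np.int64(255), np.int64(320)) [107, 104, 105]
204 14 (np.int64(260), np.int64(304)) [105, 101, 101]
210 5 (np.int64(267), np.int64(298)) [101, 99, 99]
216 2 (np.int64(298), np.int64(310)) [100, 100, 99]
222 0  [103, 102, 100]
228 6 (np.int64(255), np.int64(260)) [100, 97, 96]
234 14 (np.int64(255), np.int64(269)) [98, 96, 96]
240 20 (np.int64(255), np.int64(274)) [99, 97, 98]
246 28 (np.int64(255), np.int64(282)) [102, 99, 98]
252 36 (np.int64(255), np.int64(290)) [98, 96, 95]
258 44 (np.int64(255), np.int64(298)) [33, 30, 31]
```

```bash
python3 - <<'E'
from h import *
im=np.load('f1.npy');P=np.load('f1_p.npy');c=arm.get_calibration("wrist")
g=cv2.cvtColor(im,cv2.COLOR_RGB2GRAY).astype(int)
for v in(190,212,218):print(v,g[v,278:366:2].tolist())
for u in(304,320,336):print(u,g[84:310:3,u].tolist())
E
```

```text
190 [95, 91, 97, 91, 94, 94, 57, 57, 57, 101, 100, 96, 95, 100, 98, 98, 74, 74, 75, 73, 74, 70, 77, 89, 101, 79, 84, 98, 98, 98, 100, 100, 102, 101, 58, 54, 60, 58, 57, 56, 56, 54, 58, 58]
212 [58, 58, 54, 50, 57, 56, 56, 55, 57, 81, 102, 98, 99, 99, 96, 96, 102, 102, 100, 97, 98, 101, 102, 97, 101, 100, 100, 97, 97, 100, 99, 100, 99, 102, 43, 57, 54, 55, 55, 54, 56, 57, 56, 53]
218 [52, 56, 56, 58, 61, 57, 53, 56, 57, 72, 102, 100, 100, 103, 99, 96, 100, 103, 100, 100, 98, 99, 102, 98, 100, 100, 99, 99, 101, 99, 100, 102, 97, 101, 64, 55, 44, 55, 57, 55, 56, 56, 52, 72]
304 [155, 154, 153, 147, 91, 95, 95, 91, 90, 89, 91, 90, 58, 61, 61, 58, 57, 61, 61, 60, 58, 57, 58, 96, 62, 54, 41, 58, 57, 70, 174, 176, 176, 173, 173, 101, 100, 101, 102, 104, 176, 103, 103, 103, 101, 101, 90, 60, 57, 55, 57, 58, 56, 56, 59, 92, 90, 94, 99, 93, 161, 155, 157, 158, 156, 156, 156, 164, 160, 158, 150, 152, 158, 47, 48, 57]
320 [153, 157, 153, 151, 152, 168, 43, 44, 42, 42, 41, 43, 45, 40, 39, 39, 42, 77, 99, 100, 101, 98, 101, 100, 100, 102, 100, 100, 102, 167, 180, 180, 182, 182, 178, 70, 89, 88, 105, 101, 102, 73, 100, 100, 100, 96, 102, 100, 98, 97, 97, 98, 98, 100, 100, 97, 96, 31, 31, 29, 29, 32, 33, 31, 30, 31, 152, 159, 163, 149, 158, 155, 155, 43, 47, 53]
336 [149, 148, 152, 158, 153, 156, 151, 149, 88, 95, 101, 99, 100, 95, 61, 59, 60, 60, 61, 60, 61, 58, 58, 59, 58, 55, 57, 62, 43, 71, 97, 98, 99, 98, 99, 99, 102, 99, 98, 101, 101, 100, 98, 100, 99, 99, 57, 57, 57, 54, 52, 54, 89, 89, 91, 92, 90, 92, 90, 94, 87, 94, 93, 94, 90, 96, 93, 86, 94, 93, 90, 153, 158, 43, 45, 54]
```

```bash
python3 -c "
from rig import arm;print(arm.finish_job())"
```

```text
the job is handed in; nothing more can be done
None
```

The job is handed in after about 41 s of the allowed 72 s: by the force readings the tap reached home, the wrench was left on its square and the arm is clear, but no verdict came back.

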